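# Free the kinematic base and seat the stage top

### The arm

A 6-joint arm with a two-finger parallel gripper is mounted at the origin on the work surface. World frame = base frame: x ahead of the robot, y to its left, z up, the work surface at z = 0. Lengths are in m, angles in rad, forces in N, time in s.
With the tool pointing down it reaches from about 0.3 to 0.825 m from the base axis. Payload 5.4 kg.
Tool frame: the origin (TCP) lies midway between the tips of the shut fingers; the grasp point (between the pads) lies 19 mm behind it; z points along the fingers, y is the line along which they close (so a half turn about z gives the same grasp; the last joint's range is limited). The gripper opens to 92 mm and grips with 3 to 60 N. Pads are 20 mm wide; open, the fingers measure 128 mm over their backs; the gripper's body (75 mm by 189 mm) begins 69 mm behind the grasp point.
Start: joints at [-1.461, 0.158, 1.597, -0, 1.386, -0.21], TCP at [0.181, -0.546, 0.215] pointing down, gripper open.
Joint ranges: [-2.91, 2.91], [-0.94, 2.29], [0.18, 2.7], [-1.29, 4.43], [0.17, 2.64], [-3, 3]. Speed limits (rad/s): [2.57, 2.57, 3.14, 3.14, 3.14, 3.14].

### API

Orientations are given as a unit quaternion [x, y, z, w].
In Python, from bench import manip, capture, camera_info gives the robot as it stands.
- The arm moves only by the shell command python3 -m pendant 'ROWS' [OPENING] [FORCE]. ROWS is JSON, a list of rows, each a list of 6 numbers: the shift along the tool's x, y, z in m, then the turn, a rotation vector about the tool's x, y, z in degrees. In form: [[tx, ty, tz, ax, ay, az], ...]. A call has exactly 8 rows; each row shifts and turns the commanded pose from where the row before left it, along the tool's axes as they then stand; what a row does not reach is not made up. A row lasts 1/10 s, in which the tool goes at most 50 mm and 8.59 degrees, less where a joint would pass 70% of its speed; a pose out of reach is approached as far as the arm can. A call with a gripper value outside its range is refused whole. OPENING is the opening, from -1 (shut) to 1 (fully open), set as the call begins (- or left out, the last holds). The fingers move at their own pace and stop on an object; FORCE is the grip in N (left out, the last holds). Time passes only in rows, so rows that do not move let the fingers close, or fill a call up. It gives the time, the measured TCP pose, the force, the opening and the grip force at its end, in the units of the state.
- manip.observe(): the state, without advancing time (a new reading comes with each control period).
- capture(name): name is "side" or "top" or "wrist"; returns the picture (480x640x3 uint8, red, green, blue); there is no depth.
- camera_info(name): a dict with "mtx" (3x3 intrinsics, pixels), "k1" (the pictures are not rectified: a ray, as slopes to the right and down, at radius r is drawn at 1 + k1 r^2 times it, then the intrinsics apply), "R" (3x3) and "t" (3): a world point X has camera coordinates R X + t. Camera axes: x right, y down, z forward; pixel columns grow to the right and rows downward; lengths in m; the calibration is good to about 2 mm. A picture is of the moment at which its call begins: read the wrist's pose just before it. camera_info takes no time and is no camera call; for the wrist camera it gives the pose at the moment of the call.
- manip.finish_job(): hands the job in; it is judged then, once.
The state is a dict: "t": time; "joints": joint angles; "dq": joint speeds; "joint_efforts": joint torques, N m; "tcp_pos": TCP position; "ee_rot": TCP orientation; "force": force on the tool from outside, world axes, zero at the start; "moment": the same for the moment, N m; "opening": finger opening in m; "finger_force": force on a finger pad.
Only numpy, scipy, OpenCV 4.12 (cv2) and the standard library are available. Lean on these libraries where they do the work, as an engineer would, in place of code of your own. Each camera call takes 0.05 s, during which the arm holds its last target. There are 200 camera calls.

### The job

Pull the yellow transit bar up out of the two spring clips on the kinematic base and lay it down in the cardboard tray without dropping it. Then lower the aluminium stage top on to the base, again without dropping it, so that its three ball feet are fully home in their seats, the red-marked foot in the red-ringed cone, and let go of it. Leave the other things on the bench where they are.

Things in the scene. Friction and masses are not known exactly. Their poses are not given: they have to be found in the camera images.
- kin_base: kinematic base, fixed: round dark steel plate 200 mm across, 14 mm thick, with three bright seats on a circle of 80 mm radius and two black spring clips between them. Origin: centre of its underside, on the bench; z up. Seen from above the cone (red ring round it) is at +x, the V groove at +120 deg (anticlockwise), the flat pad at -120 deg. Oiled, slippery seats (friction about 0.15)
- seat_cone (a point): where the centre of the red foot's ball is when home in the cone, 38 mm above the bench. Cone: 45 deg walls, mouth 24 mm across, in a round block 34 mm across whose top is 36 mm above the bench. A ball lowered within 4 mm of the middle slides home by itself once let go
- seat_groove (a point): where the centre of the left foot's ball is when home in the groove, 38 mm above the bench. V groove running towards the cone: 45 deg walls, 24 mm wide at the top, in a block 34 mm wide and 38 mm long, top 36 mm above the bench
- seat_flat (a point): where the centre of the right foot's ball is when home on the flat pad, 38 mm above the bench. Pad 34 mm across, top 28 mm above the bench
- clip_mid (a point): point on the base's axis 42 mm above the bench, midway between the two C-shaped clips, which open upwards and stand at x = -40 and +40 mm in the base's frame. Each is 16 mm long in x, 50 mm wide and 56 mm high above the bench. They grip the bar's sides; pulled straight up it meets some 6 to 16 N over the first 13 mm (its weight included), then they snap open and let go
- transit_bar: yellow bar, cylinder 40 mm in diameter, 110 mm long, about 0.22 kg. Origin at its middle, x along its axis. At the start it lies in both clips along the base's x axis, its middle over the base's centre, 42 mm above the bench, in the way of the stage top. The middle 60 mm of it, between the clips, is free to grip from above
- stage_top: stage top, about 0.7 kg: aluminium disc 190 mm across on three ball feet, in its middle a hexagonal steel boss to grip, 44 mm across flats, two of which face +x and -x. Origin: on its axis, level with the balls' undersides (on the bench at the start, 28 mm above it when home), z up. Disc from z = 30 to 38 mm, boss to 78 mm. Red foot at +x. Home: same axis and same x direction as the base
- foot_red (a point): centre of the ball (20 mm across) of the foot with the red stem and a red spot 24 mm across on the disc above it; 80 mm from the axis, 10 mm above the stage top's origin; it goes into the cone
- foot_left (a point): centre of the like ball of the foot 120 deg anticlockwise (from above) of the red one; it goes into the groove
- foot_right (a point): centre of the like ball of the foot 120 deg clockwise of the red one; it goes on the flat pad
- tray: open cardboard tray, fixed to the bench, 170 mm (x) by 130 mm (y), 40 mm high, walls and floor 5 mm thick. Origin: centre of its underside, z up. Lying in it, the bar's middle is 25 mm above the bench
- housing: bystander: flanged steel ring 128 mm across, 55 mm high, origin at the centre of its underside
- hex_keys: bystander: set of hex keys in a black holder, about 120 mm long (x) and 40 mm high, origin at the centre of its underside
- wrench: bystander: flat steel spanner 180 mm long (x), 8 mm thick, origin at the centre of its underside
Not all that is in view belongs to the job. What is shaped like the stage_top but green or pink is not meant.

How it is judged:
By the outcome, as a careful person would: the job done as asked, in the order asked, and still so for the second after the job is handed in, with the robot touching nothing.
It also fails if it takes over 67 s, if anything falls off the work surface, if the arm or the gripper's body presses on something with over 40 N, if the wrist force passes 120 N, or if a joint passes its speed limit or range.

## Working session

There is one attempt and no reset: what is moved stays moved. The work goes in short steps, Python scripts to look and compute and a shell command to move; the robot and the scene stay as the last step left them, time stands still between calls to the robot, and variables do not carry over. Pictures are saved under pics/ and viewed, at most 13 in all, crops included, and the job is handed in when it is done.

```bash
ls; mkdir -p pics; cat > h.py <<'E'
import numpy as np, cv2
from bench import manip, capture, camera_info
from scipy.spatial.transform import Rotation as Ro
def save(n,im): cv2.imwrite('pics/'+n+'.png',im[:,:,::-1])
def ray(ci,px):
    K=np.array(ci['mtx'],float);k=ci['k1'];R=np.array(ci['R']);t=np.array(ci['t'])
    d=np.linalg.inv(K)@np.array([px[0],px[1],1.]);s=d[:2];u=s.copy()
    for _ in range(20): u=s/(1+k*(u@u))
    return -R.T@t, R.T@np.array([u[0],u[1],1])
def onplane(ci,px,z):
    o,d=ray(ci,px); return o+d*(z-o[2])/d[2]
def proj(ci,X):
    R=np.array(ci['R']);c=R@np.array(X)+np.array(ci['t']);u=c[:2]/c[2];u=u*(1+ci['k1']*(u@u))
    return (np.array(ci['mtx'])@np.array([u[0],u[1],1]))[:2]
E
python3 - <<'E'
from h import *
a=capture('top');save('top0',a);b=capture('side');save('side0',b)
c=capture('wrist');save('wrist0',c)
for n in('top','side'):
    ci=camera_info(n);print(n,-np.array(ci['R']).T@np.array(ci['t']),ci['k1'],np.array(ci['mtx'])[0])
print(manip.observe())
E
```

```text
pics
top [ 0.39200471 -0.00930013  1.09539399] -0.11618471292389025 [475.30203875   0.         316.2407115 ]
side [ 0.34430929 -0.63589922  0.58491843] 0.030348283125310904 [440.14807973   0.         323.27569967]
{'t': 0.15, 'joints': array([-1.46110818e+00,  1.58909763e-01,  1.59791390e+00, -2.87717454e-05,
        1.38618620e+00, -2.10145689e-01]), 'dq': array([-0.00105623, -0.0028668 , -0.00147087, -0.00078305,  0.00015933,
       -0.00082844]), 'joint_efforts': array([ 7.03068417e-04, -3.85922062e+01, -3.22430563e+01,  7.02888239e-02,
        3.52499192e-02, -8.81506776e-05]), 'tcp_pos': array([ 0.18067848, -0.54537932,  0.21385658]), 'ee_rot': array([ 9.87239847e-01,  1.59238761e-01,  2.14555797e-05, -7.08419303e-04]), 'force': array([-1.60516631,  0.4263531 , -1.23357337]), 'moment': array([ 0.03140925,  0.00732099, -0.03007859]), 'finger_force': 0.0, 'opening': 0.09172058642257293}
```

View pics/top0.png

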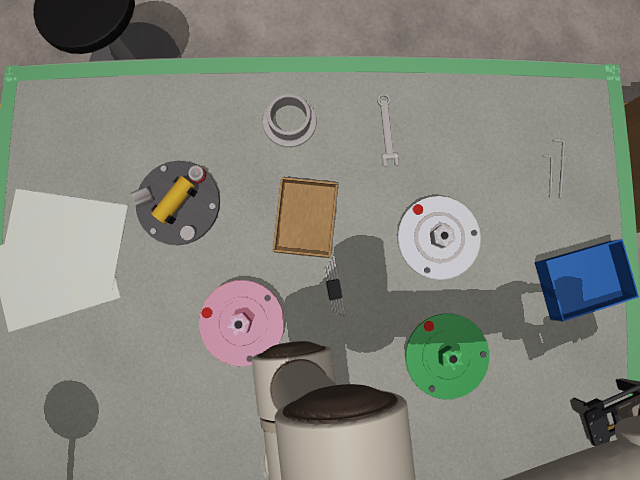

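View pics/side0.png

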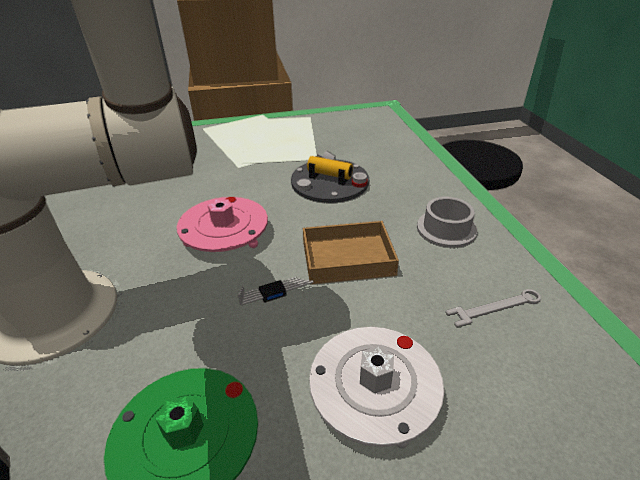

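The top view shows three stage-like objects: pink (240,322), green (447,356) and bare aluminium (440,237). The aluminium one with the red spot at (418,210) fits the description. The yellow bar is at (174,200), with the red-ringed cone at (197,173). The cardboard tray is at (307,217), and the blue bin isn't part of the job.

```bash
cat > m.py <<'E'
from h import *
def blob(m,minA=15):
    n,l,s,c=cv2.connectedComponentsWithStats(m.astype(np.uint8)); return [(s[i,4],c[i],(l==i)) for i in range(1,n) if s[i,4]>=minA]
def inroi(b,x0,y0,x1,y1): return [q for q in b if x0<q[1][0]<x1 and y0<q[1][1]<y1]
if __name__=='__main__':
    for n,f in(('top','top0'),('side','side0')):
        im=cv2.imread(f'pics/{f}.png');ci=camera_info(n);h=cv2.cvtColor(im,cv2.COLOR_BGR2HSV);H,S,V=h[...,0],h[...,1],h[...,2]
        red=((H<6)|(H>174))&(S>140)&(V>70); yel=(H>17)&(H<32)&(S>150)&(V>70); brown=(H>8)&(H<20)&(S>90)&(V>60)
        for nm,m,z in(('red',red,.038),('yel',yel,.042),('brown',brown,.04)):
            for A,c,mk in blob(m,25):
                p=onplane(ci,c,z)
                pts=np.argwhere(mk)[:,::-1].astype(np.float32);r=cv2.minAreaRect(pts)
                print(n,nm,A,c.round(1),p.round(4),'rect',[onplane(ci,q,z)[:2].round(4).tolist() for q in cv2.boxPoints(r)] if nm!='red' else '')
    im=cv2.imread('pics/top0.png');ci=camera_info('top')
    al=im[150:320,350:530];save('al',cv2.resize(al,None,fx=4,fy=3.5)[:,:,::-1])
    w=im[140:260,115:245];save('base',cv2.resize(w,None,fx=5,fy=5,interpolation=cv2.INTER_CUBIC)[:,:,::-1])
E
python3 m.py
```

```text
top red 43 [200.2 177.7] [0.6356 0.2528 0.038 ] rect 
top red 80 [417.6 209. ] [ 0.562  -0.2418  0.038 ] rect 
top red 86 [206.4 312.4] [0.3312 0.2318 0.038 ] rect 
top red 77 [428.4 325.6] [ 0.3008 -0.2603  0.038 ] rect 
top yel 831 [172.3 199.4] [0.5849 0.3147 0.042 ] rect [[0.5527, 0.3648], [0.6423, 0.2974], [0.6162, 0.2636], [0.5273, 0.3309]]
top brown 1113 [634.6 150.3] [ 0.7087 -0.7891  0.04  ] rect [[0.8456, -0.7797], [0.8479, -0.8201], [0.5106, -0.7814], [0.5107, -0.7435]]
top brown 4259 [305.3 217.1] [0.5436 0.0123 0.04  ] rect [[0.4665, 0.0857], [0.6368, 0.0698], [0.6228, -0.0608], [0.4532, -0.0425]]
side red 28 [358.  182.6] [0.6356 0.2294 0.038 ] rect 
side red 39 [231.  198.9] [0.3353 0.2345 0.038 ] rect 
side red 155 [404.4 341.7] [ 0.5638 -0.2402  0.038 ] rect 
side red 191 [233.6 389.3] [ 0.3018 -0.2587  0.038 ] rect 
side yel 564 [328.9 166. ] [0.5866 0.3192 0.042 ] rect [[0.5251, 0.3122], [0.5502, 0.3921], [0.649, 0.3182], [0.6192, 0.2448]]
side brown 10384 [233.4  58.8] [0.4286 1.3056 0.04  ] rect [[0.1836, 2.6619], [0.8838, 2.9398], [0.5693, 0.7079], [0.2535, 0.6913]]
side brown 4690 [348.9 252.1] [ 0.5409 -0.0155  0.04  ] rect [[0.4689, 0.0851], [0.6645, 0.0679], [0.6111, -0.0998], [0.4451, -0.0818]]
```

View pics/al.png

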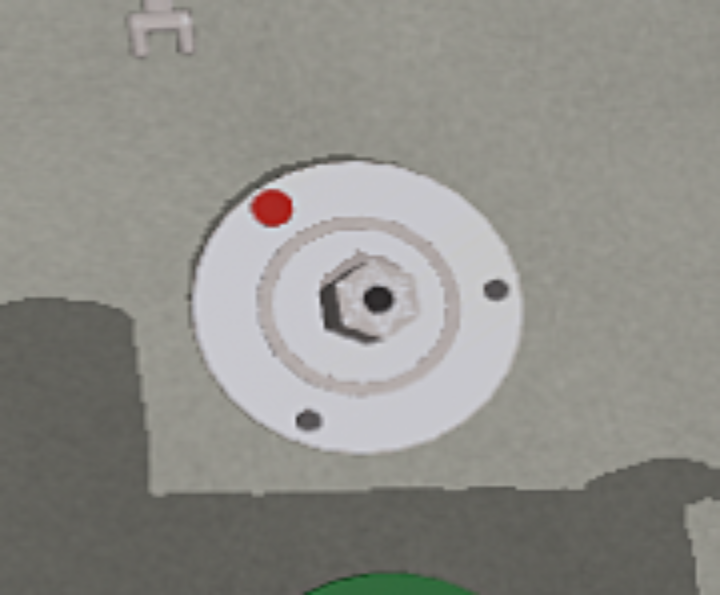

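View pics/base.png

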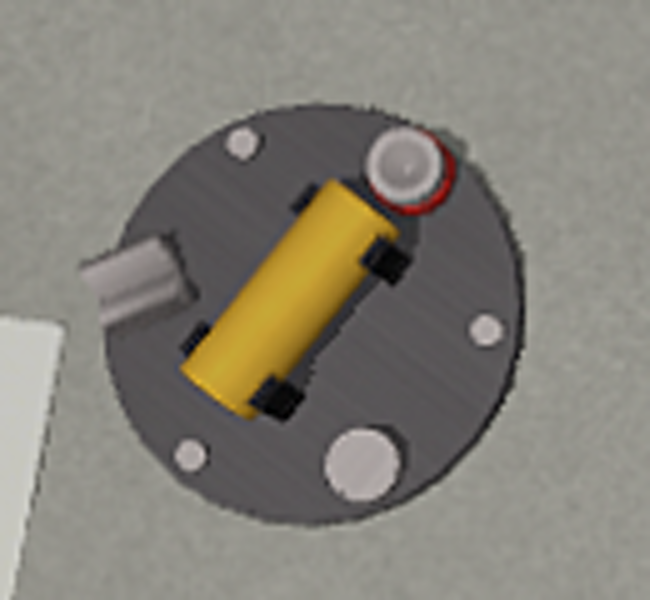

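The crops confirm the aluminium stage: a bare disc with a steel boss, the red spot at full-image (418,209) and foot marks at (474,233) and (427,270). On the base, the cone top is at (195.8,173), the flat pad at (187.4,232.8) and the groove block on the left near (142,196).

```bash
python3 - <<'E'
from h import *
ci=camera_info('top')
def fit(L,Pw):
    # rigid 2D: world = c + R(th) L
    L=np.array(L);P=np.array(Pw);z=(P-P.mean(0))@[1,1j];l=(L-L.mean(0))@[1,1j]
    th=np.angle((z*l.conj()).sum());c=P.mean(0)@[1,1j]-np.exp(1j*th)*(L.mean(0)@[1,1j])
    return [c.real,c.imag],np.degrees(th),abs(P@[1,1j]-c-np.exp(1j*th)*(L@[1,1j]))
a=np.radians([0,120,-120]);L=.08*np.c_[np.cos(a),np.sin(a)]
P=[onplane(ci,p,.038)[:2] for p in((417.6,209),(427,270),(474,232.9))]
print('stage',fit(L,P))
P=[onplane(ci,(195.8,173),.036)[:2],onplane(ci,(187.4,232.8),.028)[:2]]
print('base',fit(L[[0,2]],P),P)
w=camera_info('wrist');o=manip.observe();R=Ro.from_quat(o['ee_rot'])
print('cam in tool',R.inv().apply(-np.array(w['R']).T@w['t']-o['tcp_pos']));print((np.array(w['R'])@R.as_matrix()).round(3),w['mtx'][0],w['k1'])
print(R.as_matrix().round(3))
E
```

```text
stage ([np.float64(0.49777942528846203), np.float64(-0.2905313967801864)], np.float64(37.06561126314218), array([0.0006381 , 0.00022635, 0.00045189]))
base ([np.float64(0.5836323118721599), np.float64(0.3122605313501847)], np.float64(-37.22986083108235), array([0.00016918, 0.00016918])) [array([0.64716166, 0.26388069]), array([0.51003494, 0.28127643])]
cam in tool [ 0.06606187  0.00023441 -0.16988758]
[[-0.     1.     0.   ]
 [-0.972  0.    -0.237]
 [-0.237 -0.     0.972]] [331.76532334   0.         322.66758532] -0.054430813615005624
[[ 0.949  0.314 -0.   ]
 [ 0.314 -0.949  0.001]
 [ 0.    -0.001 -1.   ]]
```

```bash
cat >> h.py <<'E'
def go(x,y,z,yaw):
    o=manip.observe();R=Ro.from_quat(o['ee_rot']);m=R.as_matrix()
    d=R.inv().apply(np.array([x,y,z])-o['tcp_pos']);y0=np.degrees(np.arctan2(m[1,0],m[0,0]))
    az=-((yaw-y0+180)%360-180)
    T=Ro.from_euler('z',yaw,degrees=True).as_matrix()@np.diag([1,-1,-1])
    rv=np.degrees(Ro.from_matrix(m.T@T).as_rotvec())
    print('t',round(o['t'],2),'tcp',o['tcp_pos'].round(4),'yaw',round(y0,2),'tool shift mm',(d*1e3).round(1),'turn',rv.round(2),'F',o['force'].round(1),'open',round(o['opening'],4),'ff',round(o['finger_force'],1))
    print(' after-turn axes shift mm',(T.T@(np.array([x,y,z])-o['tcp_pos'])*1e3).round(1))
E
R='[0.0272,-0.0287,-0.002,0,0,0]'; 
python3 -m pendant '[[0.0272,-0.0287,-0.002,0,0,0],[0.0272,-0.0287,-0.002,0,0,0],[0.0272,-0.0287,-0.002,0,0,0],[0.0272,-0.0287,-0.002,0,0,0],[0.0272,-0.0287,-0.002,0,0,0],[0.0272,-0.0287,-0.002,0,0,0],[0.0272,-0.0287,-0.002,0,0,0],[0.0272,-0.0287,-0.002,0,0,0]]' 1
python3 - <<'E'
from h import *
save('w1',capture('wrist'));go(.5836,.3123,.26,142.8)
w=camera_info('wrist');print('stage boss proj',proj(w,[.4978,-.2905,.078]))
E
```

```text
t: 0.95
tcp_pos: [0.3154, -0.2578, 0.2305]
ee_rot: [0.987, 0.159, 0.0, -0.0]
force: [0.6, 0.8, -0.1]
opening: 0.0916
finger_force: 0.0
t 1.0 tcp [ 0.3174 -0.2535  0.2307] yaw 18.52 tool shift mm [ 432.2 -452.   -26.9] turn [ 1.0000e-01 -2.5000e-01 -1.2428e+02] F [ 2.3  1.4 -0.4] open 0.0918 ff 0.0
 after-turn axes shift mm [130.1 611.6 -29.3]
stage boss proj [425.54257963  54.03048633]
```

```bash
python3 -m pendant '[[0.0272,-0.0287,-0.002,0,0,0],[0.0272,-0.0287,-0.002,0,0,0],[0.0272,-0.0287,-0.002,0,0,0],[0.0272,-0.0287,-0.002,0,0,0],[0.0272,-0.0287,-0.002,0,0,0],[0.0272,-0.0287,-0.002,0,0,0],[0.0272,-0.0287,-0.002,0,0,0],[0.0272,-0.0287,-0.002,0,0,0]]'
python3 -m pendant '[[0.0272,-0.0287,-0.002,0,0,0],[0.0272,-0.0287,-0.002,0,0,0],[0.0272,-0.0287,-0.002,0,0,0],[0.0272,-0.0287,-0.002,0,0,0],[0.0272,-0.0287,-0.002,0,0,0],[0.0272,-0.0287,-0.002,0,0,0],[0.0272,-0.0287,-0.002,0,0,0],[0.0272,-0.0287,-0.002,0,0,0]]'
python3 -m pendant '[[0,0,0,0,0,-7.8],[0,0,0,0,0,-7.8],[0,0,0,0,0,-7.8],[0,0,0,0,0,-7.8],[0,0,0,0,0,-7.8],[0,0,0,0,0,-7.8],[0,0,0,0,0,-7.8],[0,0,0,0,0,-7.8]]'
python3 -m pendant '[[0,0,0,0,0,-7.8],[0,0,0,0,0,-7.8],[0,0,0,0,0,-7.8],[0,0,0,0,0,-7.8],[0,0,0,0,0,-7.8],[0,0,0,0,0,-7.8],[0,0,0,0,0,-7.8],[0,0,0,0,0,-7.8]]'
python3 - <<'E'
from h import *
save('w2',capture('wrist'));go(.5836,.3123,.26,142.8)
E
```

```text
t: 1.8
tcp_pos: [0.4499, 0.0284, 0.2465]
ee_rot: [0.987, 0.159, -0.0, 0.0]
force: [0.2, -0.7, 0.4]
opening: 0.0921
finger_force: 0.0
t: 2.6
tcp_pos: [0.5843, 0.3146, 0.2621]
ee_rot: [0.987, 0.159, -0.0, 0.0]
force: [0.6, -0.2, 1.7]
opening: 0.0917
finger_force: 0.0
t: 3.4
tcp_pos: [0.5839, 0.313, 0.262]
ee_rot: [0.76, 0.65, -0.0, -0.0]
force: [0.5, -0.2, -0.1]
opening: 0.0915
finger_force: 0.0
t: 4.2
tcp_pos: [0.5839, 0.313, 0.262]
ee_rot: [0.314, 0.95, -0.0, -0.0]
force: [-0.2, 0.7, -0.2]
opening: 0.0921
finger_force: 0.0
t 4.25 tcp [0.5839 0.313  0.262 ] yaw 143.73 tool shift mm [-0.2 -0.7  2. ] turn [-0.05 -0.03  0.93] F [ 0.2 -0.4  0.5] open 0.0915 ff 0.0
 after-turn axes shift mm [-0.2 -0.7  2. ]
```

View pics/w2.png

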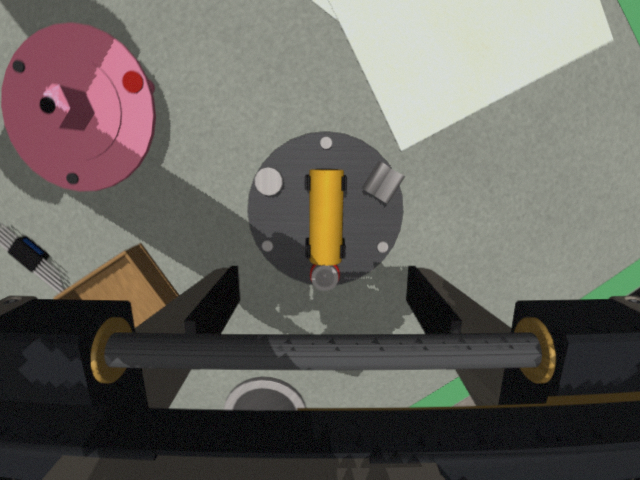

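The wrist view shows the bar upright at (326,217) between the clips. The cone is at (323,277), the flat pad at (268,182) and the groove block at (384,184). I'll refine the base pose from these.

```bash
cat >> h.py <<'E'
def fit(L,Pw):
    L=np.array(L);P=np.array(Pw);z=(P-P.mean(0))@[1,1j];l=(L-L.mean(0))@[1,1j]
    th=np.angle((z*l.conj()).sum());c=P.mean(0)@[1,1j]-np.exp(1j*th)*(L.mean(0)@[1,1j])
    return np.round([c.real,c.imag],4),np.degrees(th).round(2),abs(P@[1,1j]-c-np.exp(1j*th)*(L@[1,1j])).round(4)
a=np.radians([0,120,-120]);L3=.08*np.c_[np.cos(a),np.sin(a)]
E
python3 - <<'E'
from h import *
from m import blob
ci=camera_info('wrist');im=cv2.imread('pics/w2.png');h=cv2.cvtColor(im,cv2.COLOR_BGR2HSV)
H,S,V=[h[...,i].astype(int) for i in range(3)]
# predicted from top-based estimate
c=np.array([.5836,.3123]);R=lambda t:np.array([[np.cos(t),-np.sin(t)],[np.sin(t),np.cos(t)]])
for l,z in zip(L3,(.036,.036,.028)): print('pred',proj(ci,[*(c+R(np.radians(-37.23))@l),z]).round(1))
print('pred bar',proj(ci,[*c,.042]).round(1))
for nm,m in(('yel',(H>17)&(H<32)&(S>150)&(V>70)),('bright',(V>125)&(S<40)),('plate',(V<100)&(S<60))):
    for A,cc,mk in blob(m,30):
        if 240<cc[0]<410 and 125<cc[1]<300:
            pts=np.argwhere(mk)[:,::-1].astype(np.float32)
            print(nm,A,cc.round(1),cv2.minAreaRect(pts),onplane(ci,cc,.042).round(4), onplane(ci,cc,.028).round(4))
E
```

```text
pred [321.3 277.5]
pred [381.5 182.5]
pred [265.4 180.1]
pred bar [322.4 215.8]
yel 3051 [325.5 215.8] ((326.0, 216.5), (95.0, 34.0), 90.0) [0.5859 0.3153 0.042 ] [0.5879 0.314  0.028 ]
bright 116 [325.7 142.4] ((325.5, 142.5), (11.0, 11.0), 90.0) [0.5178 0.3653 0.042 ] [0.5174 0.3657 0.028 ]
bright 132 [379.7 172.9] ((378.6846008300781, 176.17689514160156), (7.318049430847168, 27.411672592163086), 29.744882583618164) [0.5823 0.3955 0.042 ] [0.5842 0.3971 0.028 ]
bright 88 [382.5 246.5] ((382.5, 246.5), (9.0, 9.0), 90.0) [0.6574 0.349  0.042 ] [0.662  0.3489 0.028 ]
bright 31 [310.9 291.8] ((311.0, 292.0), (12.0, 2.0), 90.0) [0.6532 0.2433 0.042 ] [0.6575 0.2394 0.028 ]
plate 268 [324.4 277.9] ((324.0, 278.0), (18.0, 18.0), 90.0) [0.6482 0.268  0.042 ] [0.6525 0.265  0.028 ]
```

```bash
python3 -m pendant '[[0,0.0015,0.016,0,0,0.9],[0,0,0.017,0,0,0],[0,0,0.017,0,0,0],[0,0,0.017,0,0,0],[0,0,0.017,0,0,0],[0,0,0.017,0,0,0],[0,0,0.017,0,0,0],[0,0,0.012,0,0,0]]'
python3 -m pendant '[[0,0,0,0,0,0],[0,0,0,0,0,0],[0,0,0,0,0,0],[0,0,0,0,0,0],[0,0,0,0,0,0],[0,0,0,0,0,0],[0,0,0,0,0,0],[0,0,0,0,0,0]]'
python3 - <<'E'
from h import *
from m import blob
ci=camera_info('wrist');im=capture('wrist');save('w3',im);h=cv2.cvtColor(im,cv2.COLOR_RGB2HSV)
go(.5836,.3123,.13,142.8)
H,S,V=[h[...,i].astype(int) for i in range(3)]
for A,cc,mk in blob((H>17)&(H<32)&(S>150)&(V>70),300):
    pts=np.argwhere(mk)[:,::-1].astype(np.float32)
    for v in range(int(cc[1])-60,int(cc[1])+61,30):
        u=np.nonzero(mk[v])[0]
        if len(u): print(v,u.min(),u.max(),(u.min()+u.max())/2)
    print(A,cc.round(1),cv2.minAreaRect(pts),onplane(ci,cc,.042).round(4))
o=manip.observe();R=Ro.from_quat(o['ee_rot'])
for s in(.019,.0):print('tool axis point',proj(ci,o['tcp_pos']+R.apply([0,0,-s])))
print('axis at bar h',proj(ci,[*o['tcp_pos'][:2],.042]))
E
```

```text
t: 5.05
tcp_pos: [0.584, 0.3142, 0.1301]
ee_rot: [0.324, 0.946, -0.001, -0.001]
force: [-0.4, 0.0, 0.2]
opening: 0.0921
finger_force: 0.0
t: 5.85
tcp_pos: [0.5848, 0.3145, 0.1327]
ee_rot: [0.324, 0.946, 0.0, 0.0]
force: [0.0, 0.4, -0.5]
opening: 0.0921
finger_force: 0.0
t 5.9 tcp [0.5848 0.3145 0.1326] yaw 142.22 tool shift mm [-0.4 -2.4  2.6] turn [-0.   -0.   -0.58] F [-0.7  0.2  0.4] open 0.0922 ff 0.0
 after-turn axes shift mm [-0.4 -2.4  2.6]
182 299 349 324.0
212 300 349 324.5
242 301 348 324.5
272 301 348 324.5
302 303 345 324.0
6590 [324.4 242.6] ((324.0, 244.5), (141.0, 50.0), 90.0) [0.5859 0.3153 0.042 ]
tool axis point [322.94598723 297.01432323]
tool axis point [322.91017569 282.89825078]
axis at bar h [322.81199487 242.15591006]
```

View pics/w3.png

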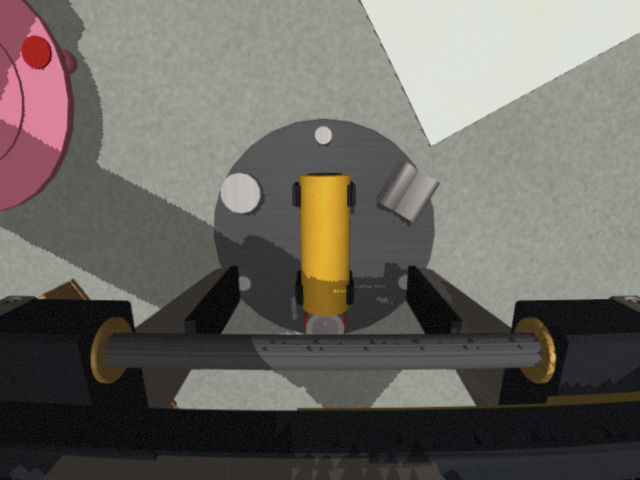

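```bash
python3 -m pendant '[[0,0.0012,0.015,0,0,0],[0,0,0.015,0,0,0],[0,0,0.015,0,0,0],[0,0,0.015,0,0,0],[0,0,0.014,0,0,0],[0,0,0.014,0,0,0],[0,0,0.012,0,0,0],[0,0,0.008,0,0,0]]'
python3 -m pendant '[[0,0,0,0,0,0],[0,0,0,0,0,0],[0,0,0,0,0,0],[0,0,0,0,0,0],[0,0,0,0,0,0],[0,0,0,0,0,0],[0,0,0,0,0,0],[0,0,0,0,0,0]]' 0 20
python3 -m pendant '[[0,0,0,0,0,0],[0,0,0,0,0,0],[0,0,0,0,0,0],[0,0,0,0,0,0],[0,0,0,0,0,0],[0,0,0,0,0,0],[0,0,0,0,0,0],[0,0,0,0,0,0]]' -1 20
python3 - <<'E'
from h import *
go(.5859,.3153,.025,142.2);print(manip.observe()['moment'])
E
```

```text
t: 6.7
tcp_pos: [0.585, 0.3152, 0.023]
ee_rot: [0.324, 0.946, -0.0, -0.001]
force: [-0.8, -0.4, -0.5]
opening: 0.0918
finger_force: 0.0
t: 7.5
tcp_pos: [0.5855, 0.3154, 0.0246]
ee_rot: [0.324, 0.946, -0.0, 0.0]
force: [-0.8, -0.4, -0.1]
opening: 0.0459
finger_force: 0.0
t: 8.3
tcp_pos: [0.5856, 0.3154, 0.0246]
ee_rot: [0.324, 0.946, 0.0, 0.0]
force: [-0.4, 0.3, 0.6]
opening: 0.0395
finger_force: 20.0
t 8.3 tcp [0.5856 0.3154 0.0246] yaw 142.22 tool shift mm [-0.3  0.1 -0.4] turn [0.   0.   0.02] F [-0.4  0.3  0.6] open 0.0395 ff 20.0
 after-turn axes shift mm [-0.3  0.1 -0.4]
[-0.00794132 -0.22124356  0.03772535]
```

```bash
python3 -m pendant '[[0,0,0,0,0,0],[0,0,0,0,0,0],[0,0,0,0,0,0],[0,0,-0.002,0,0,0],[0,0,-0.002,0,0,0],[0,0,-0.002,0,0,0],[0,0,-0.002,0,0,0],[0,0,-0.002,0,0,0]]' -1 45
python3 -m pendant '[[0,0,-0.002,0,0,0],[0,0,-0.002,0,0,0],[0,0,-0.002,0,0,0],[0,0,-0.003,0,0,0],[0,0,-0.004,0,0,0],[0,0,-0.005,0,0,0],[0,0,-0.006,0,0,0],[0,0,-0.006,0,0,0]]'
python3 -m pendant '[[0,0,-0.015,0,0,0],[0,0,-0.015,0,0,0],[0,0,-0.015,0,0,0],[0,0,-0.015,0,0,0],[0,0,-0.015,0,0,0],[0,0,-0.015,0,0,0],[0,0,-0.015,0,0,0],[0,0,-0.015,0,0,0]]'
```

```text
t: 9.1
tcp_pos: [0.5841, 0.3153, 0.033]
ee_rot: [0.324, 0.946, -0.001, -0.001]
force: [1.8, 2.3, -16.3]
opening: 0.0391
finger_force: 45.0
t: 9.9
tcp_pos: [0.5859, 0.3156, 0.0656]
ee_rot: [0.324, 0.946, 0.0, 0.0]
force: [0.5, 0.4, -3.5]
opening: 0.0389
finger_force: 45.0
t: 10.7
tcp_pos: [0.5855, 0.3154, 0.1859]
ee_rot: [0.324, 0.946, 0.0, -0.0]
force: [0.5, -0.6, -2.7]
opening: 0.0389
finger_force: 45.0
```

```bash
python3 -m pendant '[[0,0,0,0,0,-4],[0,0,0,0,0,-4],[0,0,0,0,0,-4],[0,0,0,0,0,-4],[0,0,0,0,0,-4],[0,0,0,0,0,-4],[0,0,0,0,0,-4],[0,0,0,0,0,-4]]'
python3 - <<'E'
from h import *
go(.546,.0145,.17,174.2)
E
```

```text
t: 11.5
tcp_pos: [0.5855, 0.3154, 0.1852]
ee_rot: [0.049, 0.999, -0.0, -0.0]
force: [0.0, -0.3, -2.7]
opening: 0.0383
finger_force: 45.0
t 11.5 tcp [0.5855 0.3154 0.1852] yaw 174.39 tool shift mm [   9.9 -303.3   15.2] turn [-0.   -0.    0.19] F [ 0.  -0.3 -2.7] open 0.0383 ff 45.0
 after-turn axes shift mm [   8.9 -303.4   15.2]
```

```bash
python3 -m pendant '[[0.001,-0.025,0,0,0,0],[0.001,-0.04,0,0,0,0],[0.001,-0.045,0,0,0,0],[0.001,-0.045,0,0,0,0],[0.001,-0.045,0,0,0,0],[0.001,-0.045,0,0,0,0],[0.002,-0.035,0,0,0,0],[0.002,-0.023,0,0,0,0]]'
python3 - <<'E'
from h import *
save('top1',capture('top')); save('wr4',capture('wrist'))
go(.546,.0145,.012,174.2)
im=cv2.imread('pics/top1.png'); h=cv2.cvtColor(im,cv2.COLOR_BGR2HSV);H,S,V=h[...,0],h[...,1],h[...,2]
im=cv2.imread('pics/wr4.png');save('pair',cv2.resize(im,(640,480))[:,:,::-1])
E
```

```text
t: 12.3
tcp_pos: [0.5448, 0.0125, 0.1854]
ee_rot: [0.051, 0.999, -0.0, 0.0]
force: [-0.0, 0.5, -3.0]
opening: 0.0385
finger_force: 45.0
t 12.4 tcp [0.5449 0.0122 0.1854] yaw 174.01 tool shift mm [ -0.7   2.6 173.4] turn [-0.06  0.03 -0.19] F [ 0.1  0.2 -2.3] open 0.039 ff 45.0
 after-turn axes shift mm [ -0.8   2.4 173.4]
```

View pics/pair.png

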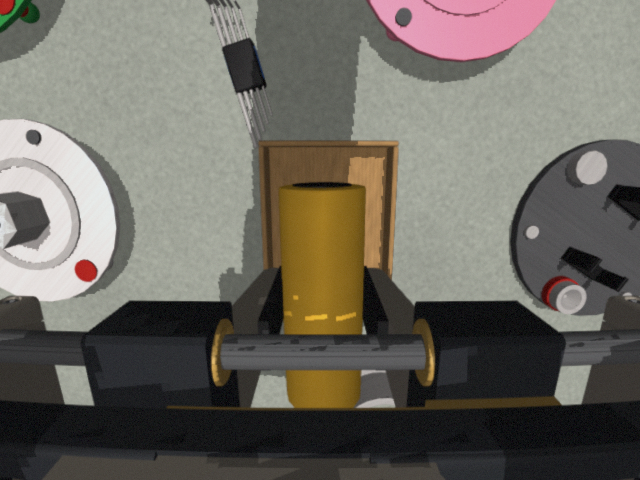

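The bar is held level at (322,290). The tray rim spans columns 259 to 399, so I'll shift about 4 mm in +y and lower.

```bash
python3 -m pendant '[[0,0.004,0.015,0,0,0],[0,0,0.02,0,0,0],[0,0,0.022,0,0,0],[0,0,0.022,0,0,0],[0,0,0.022,0,0,0],[0,0,0.022,0,0,0],[0,0,0.022,0,0,0],[0,0,0.012,0,0,0]]'
python3 -m pendant '[[0,0,0.009,0,0,0],[0,0,0.005,0,0,0],[0,0,0.002,0,0,0],[0,0,0,0,0,0],[0,0,0,0,0,0],[0,0,0,0,0,0],[0,0,0,0,0,0],[0,0,0,0,0,0]]'
```

```text
t: 13.2
tcp_pos: [0.5436, 0.0209, 0.0247]
ee_rot: [0.05, 0.999, 0.0, -0.002]
force: [-1.3, 0.8, -2.6]
opening: 0.0391
finger_force: 45.0
t: 14.0
tcp_pos: [0.5457, 0.0189, 0.0119]
ee_rot: [0.05, 0.999, -0.0, 0.0]
force: [-0.2, -0.2, -2.5]
opening: 0.0386
finger_force: 45.0
```

```bash
python3 -m pendant '[[0,0,0.0008,0,0,0],[0,0,0.0008,0,0,0],[0,0,0.0008,0,0,0],[0,0,0.0006,0,0,0],[0,0,0.0006,0,0,0],[0,0,0.0004,0,0,0],[0,0,0,0,0,0],[0,0,0,0,0,0]]'
```

```text
t: 14.8
tcp_pos: [0.5455, 0.0189, 0.0077]
ee_rot: [0.05, 0.999, 0.0, -0.0]
force: [-0.9, 0.2, -1.0]
opening: 0.0389
finger_force: 45.0
```

```bash
python3 -m pendant '[[0,0,0.0004,0,0,0],[0,0,0.0003,0,0,0],[0,0,0,0,0,0],[0,0,0,0,0,0],[0,0,0,0,0,0],[0,0,0,0,0,0],[0,0,0,0,0,0],[0,0,0,0,0,0]]'
python3 -m pendant '[[0,0,0,0,0,0],[0,0,0,0,0,0],[0,0,0,0,0,0],[0,0,0,0,0,0],[0,0,0,0,0,0],[0,0,0,0,0,0],[0,0,-0.002,0,0,0],[0,0,-0.005,0,0,0]]' 0.25 10
python3 -m pendant '[[0,0,-0.015,0,0,0],[0,0,-0.02,0,0,0],[0,0,-0.025,0,0,0],[0,0,-0.025,0,0,0],[0,0,-0.025,0,0,0],[0,0,-0.025,0,0,0],[0,0,-0.025,0,0,0],[0,0,-0.025,0,0,0]]'
python3 - <<'E'
from h import *
w=capture('wrist');save('w5',w)
ci=camera_info('wrist')
go(.5,-.29,.21,127)
E
```

```text
t: 15.6
tcp_pos: [0.5455, 0.0189, 0.0076]
ee_rot: [0.05, 0.999, -0.0, -0.0]
force: [-4.1, 0.9, 5.3]
opening: 0.0391
finger_force: 45.0
t: 16.4
tcp_pos: [0.545, 0.019, 0.0137]
ee_rot: [0.05, 0.999, 0.0, -0.001]
force: [0.2, -0.5, -0.2]
opening: 0.0575
finger_force: 0.1
t: 17.2
tcp_pos: [0.5456, 0.0189, 0.2015]
ee_rot: [0.05, 0.999, -0.0, 0.001]
force: [-0.7, -1.1, -0.9]
opening: 0.0572
finger_force: 0.0
t 17.25 tcp [0.5481 0.0185 0.2063] yaw 174.23 tool shift mm [  16.8 -311.8   -3.5] turn [ 0.17  0.52 47.23] F [1.2 0.1 2.7] open 0.0575 ff 0.0
 after-turn axes shift mm [-217.4 -224.1   -3.7]
```

View pics/w5.png

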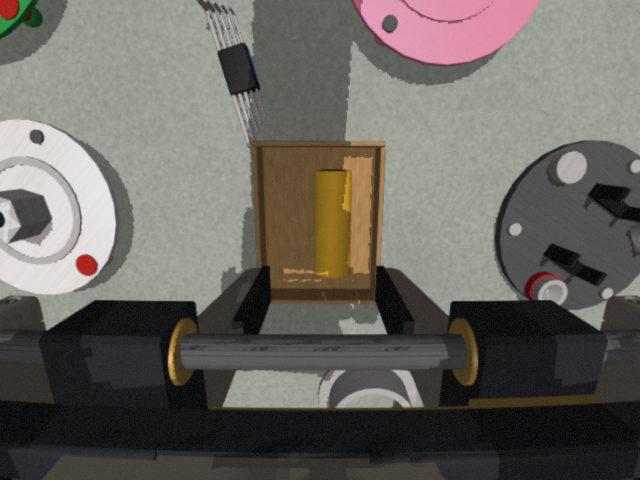

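The bar lies in the tray at (332,222). Next I'll move over the aluminium stage at (30,215).

```bash
python3 -m pendant '[[0.002,-0.025,0,0,0,0],[0.002,-0.043,0,0,0,0],[0.002,-0.045,0,0,0,0],[0.002,-0.045,0,0,0,0],[0.002,-0.045,0,0,0,0],[0.002,-0.045,0,0,0,0],[0.002,-0.037,0,0,0,0],[0.002,-0.026,-0.01,0,0,0]]' 1
python3 -m pendant '[[0,0,0,0,0,5.9],[0,0,0,0,0,5.9],[0,0,0,0,0,5.9],[0,0,0,0,0,5.9],[0,0,0,0,0,5.9],[0,0,0,0,0,5.9],[0,0,0,0,0,5.9],[0,0,0,0,0,5.9]]' 1
python3 - <<'E'
from h import *
from m import blob
ci=camera_info('wrist');im=capture('wrist');save('w6',im);h=cv2.cvtColor(im,cv2.COLOR_RGB2HSV);H,S,V=[h[...,i].astype(int) for i in range(3)]
go(.4978,-.2905,.15,127)
for A,c,mk in blob(((H<6)|(H>174))&(S>140)&(V>60),80): print('red',A,c,onplane(ci,c,.038).round(4))
for A,c,mk in blob((V<75)&(S<60),20):
    if A<1500:print('dark',A,c.round(1),onplane(ci,c,.038).round(4))
E
```

```text
t: 18.05
tcp_pos: [0.4968, -0.2908, 0.2084]
ee_rot: [0.051, 0.999, 0.0, -0.001]
force: [-0.4, 0.3, 0.5]
opening: 0.092
finger_force: 0.0
t: 18.85
tcp_pos: [0.4983, -0.2889, 0.2097]
ee_rot: [0.448, 0.894, -0.0, 0.0]
force: [-0.2, 0.5, -0.1]
opening: 0.092
finger_force: 0.0
t 18.9 tcp [ 0.4983 -0.2889  0.2097] yaw 126.57 tool shift mm [-1.  -1.4 59.7] turn [ 0.01  0.05 -0.43] F [ 0.4  1.  -0.7] open 0.0916 ff 0.0
 after-turn axes shift mm [-1.  -1.4 59.7]
red 455 [179.06813187  79.52087912] [ 0.3018 -0.2586  0.038 ]
red 358 [399.88268156 223.47206704] [ 0.5634 -0.2407  0.038 ]
dark 46 [59.2  1.5] [ 0.1651 -0.2662  0.038 ]
dark 69 [462.8  38.2] [ 0.4976 -0.0659  0.038 ]
dark 51 [193.4  53.8] [ 0.3006 -0.2309  0.038 ]
dark 212 [71.2 64.4] [ 0.2045 -0.3092  0.038 ]
dark 28 [501.8  82.4] [ 0.5543 -0.072   0.038 ]
dark 40 [200.4  80.2] [ 0.3193 -0.2469  0.038 ]
dark 128 [ 64.9 144.4] [ 0.2359 -0.3813  0.038 ]
dark 163 [326.5 208.2] [ 0.492 -0.274  0.038]
dark 279 [324.  231.8] [ 0.5049 -0.2957  0.038 ]
dark 115 [287.6 286.4] [ 0.5097 -0.3687  0.038 ]
dark 24 [229.2 292.1] [ 0.4617 -0.4134  
[... 1373 characters left out ...]
2] [ 0.4735 -0.656   0.038 ]
dark 51 [190.3 435.8] [ 0.5281 -0.6126  0.038 ]
dark 52 [367.8 432.4] [ 0.7051 -0.4704  0.038 ]
dark 33 [129.8 432.4] [ 0.4628 -0.6589  0.038 ]
dark 35 [169.3 433.7] [ 0.5048 -0.627   0.038 ]
dark 27 [388.9 434.2] [ 0.7286 -0.4568  0.038 ]
dark 20 [ 67.2 436.6] [ 0.3983 -0.7229  0.038 ]
dark 31 [ 80.6 437.2] [ 0.4135 -0.7109  0.038 ]
dark 27 [114.6 440.4] [ 0.4525 -0.6846  0.038 ]
dark 21 [181.7 441.2] [ 0.5237 -0.6275  0.038 ]
dark 31 [151.  443.2] [ 0.4933 -0.6566  0.038 ]
dark 29 [335.1 444.9] [ 0.684  -0.5108  0.038 ]
dark 28 [361.1 445.6] [ 0.7116 -0.4918  0.038 ]
dark 23 [104.4 446.3] [ 0.4461 -0.7032  0.038 ]
dark 20 [326.6 447.4] [ 0.6776 -0.5205  0.038 ]
```

View pics/w6.png

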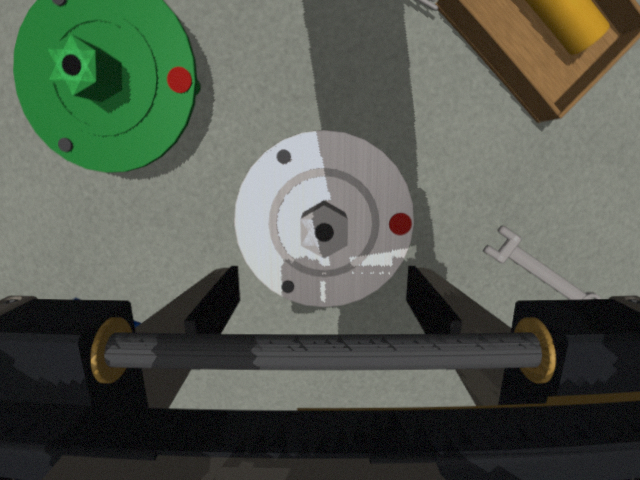

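```bash
python3 - <<'E'
from h import *
ci=camera_info('wrist')
im=cv2.imread('pics/w6.png');g=cv2.cvtColor(im,cv2.COLOR_BGR2GRAY)
s=g[146:168,273:296];ys,xs=np.nonzero(s<110);c1=(xs.mean()+273,ys.mean()+146)
s=g[276:298,277:299];ys,xs=np.nonzero(s<75);c2=(xs.mean()+277,ys.mean()+276);print(c1,c2)
P=[onplane(ci,p,.038)[:2] for p in((399.9,223.5),c1,c2)]
for o in([0,1,2],[0,2,1]): print(fit(L3,[P[i] for i in o]))
print('hole',onplane(ci,(324,231.8),.078).round(4))
f=fit(L3,P)
# wrist base re-measure from w5 approx not needed
go(*f[0],.15,f[1]+90)
E
```

```text
(np.float64(283.44827586206895), np.float64(156.3793103448276)) (np.float64(287.6347826086957), np.float64(286.3565217391304))
(array([ 0.4997, -0.2891]), np.float64(36.95), array([0.0001, 0.0001, 0.0002]))
(array([ 0.4997, -0.2891]), np.float64(164.86), array([0.1438, 0.011 , 0.1327]))
hole [ 0.4995 -0.2886  0.078 ]
t 18.9 tcp [ 0.4983 -0.2889  0.2097] yaw 126.57 tool shift mm [-1.   1.  59.7] turn [ 0.01  0.05 -0.38] F [ 0.4  1.  -0.7] open 0.0916 ff 0.0
 after-turn axes shift mm [-1.   1.  59.7]
```

```bash
python3 -m pendant '[[-0.001,0.001,0.018,0,0,-0.4],[0,0,0.022,0,0,0],[0,0,0.022,0,0,0],[0,0,0.022,0,0,0],[0,0,0.022,0,0,0],[0,0,0.022,0,0,0],[0,0,0.022,0,0,0],[0,0,0.016,0,0,0]]' 1
python3 -m pendant '[[0,0,0.002,0,0,0],[0,0,0,0,0,0],[0,0,0,0,0,0],[0,0,0,0,0,0],[0,0,0,0,0,0],[0,0,0,0,0,0],[0,0,0,0,0,0],[0,0,0,0,0,0]]' 0.1 20
python3 -m pendant '[[0,0,0,0,0,0],[0,0,0,0,0,0],[0,0,0,0,0,0],[0,0,0,0,0,0],[0,0,0,0,0,0],[0,0,0,0,0,0],[0,0,0,0,0,0],[0,0,0,0,0,0]]' -1 20
python3 - <<'E'
from h import *
go(.4997,-.2891,.042,126.95);print(manip.observe()['moment'])
E
```

```text
t: 19.7
tcp_pos: [0.4993, -0.2887, 0.0419]
ee_rot: [0.442, 0.897, 0.0, -0.0]
force: [-0.1, 0.5, 1.1]
opening: 0.0919
finger_force: 0.0
t: 20.5
tcp_pos: [0.4997, -0.2891, 0.041]
ee_rot: [0.443, 0.897, -0.0, 0.0]
force: [-0.0, -0.2, 0.3]
opening: 0.0506
finger_force: 0.0
t: 21.3
tcp_pos: [0.4997, -0.289, 0.0409]
ee_rot: [0.443, 0.897, 0.0, -0.0]
force: [0.2, 0.2, 0.2]
opening: 0.0438
finger_force: 20.0
t 21.3 tcp [ 0.4997 -0.289   0.0409] yaw 127.42 tool shift mm [-0.1 -0.  -1.1] turn [-0.   -0.    0.47] F [0.2 0.2 0.2] open 0.0438 ff 20.0
 after-turn axes shift mm [-0.1  0.  -1.1]
[-0.01612714 -0.09903826 -0.08642527]
```

```bash
python3 - <<'E'
from h import *
from m import blob
o=manip.observe();w=camera_info('wrist');R0=Ro.from_quat(o['ee_rot']).as_matrix()
Rc=np.array(w['R'])@R0; tc=np.array(w['R'])@o['tcp_pos']+np.array(w['t'])
def cam(p,yaw):
    Rt=Ro.from_euler('z',yaw,degrees=True).as_matrix()@np.diag([1,-1,-1]);R=Rc@Rt.T
    return dict(mtx=w['mtx'],k1=w['k1'],R=R,t=tc-R@np.array(p))
for f,p,yaw,roi,cr in(('w2',[.5839,.313,.262],143.73,(245,160,292,204),(300,258,346,300)),('w3',[.5848,.3145,.1326],142.22,(212,165,268,222),(300,308,350,345))):
    ci=cam(p,yaw);im=cv2.imread(f'pics/{f}.png');g=cv2.GaussianBlur(cv2.cvtColor(im,cv2.COLOR_BGR2GRAY),(3,3),0)
    x0,y0,x1,y1=roi;s=g[y0:y1,x0:x1]
    b=max(blob(s>130),key=lambda q:q[0]);(cx,cy),r=cv2.minEnclosingCircle(np.argwhere(b[2])[:,::-1].astype(np.float32));fl=np.array([cx+x0,cy+y0])
    x0,y0,x1,y1=cr
    c=cv2.HoughCircles(g[y0:y1,x0:x1],cv2.HOUGH_GRADIENT,1,20,param1=80,param2=8,minRadius=10,maxRadius=22)
    print(f,'flat',fl,r,'cone',None if c is None else c[0][:3]+[x0,y0,0])
    pf=onplane(ci,fl,.028)[:2]
    if f=='w2':
        for pc in((323.5,277.5),):
            print(fit(L3[[0,2]],[onplane(ci,pc,.036)[:2],pf]))
    # predictions for candidate base pose
    for c0,yw in(((.5858,.3154),-37.8),((.5858,.3154),-37.2)):
        M=Ro.from_euler('z',yw,degrees=True).as_matrix()[:2,:2]
        print([proj(ci,[*(np.array(c0)+M@l),z]).round(1) for l,z in zip(L3,(.036,.036,.028))])
ims=[]
for f,(x,y) in(('w2',(245,150)),('w3',(225,155))):
    im=cv2.imread(f'pics/{f}.png');im=im[y:y+150,x:x+150] if f=='w2' else im[y-0:y+190,x-20:x+220]
    ims.append(cv2.resize(im,(400,400 if f=='w2' else 317),interpolation=cv2.INTER_CUBIC))
ims[1]=cv2.copyMakeBorder(ims[1],0,83,0,0,cv2.BORDER_CONSTANT)
save('seats',np.hstack(ims)[:,:,::-1])
E
```

```text
w2 flat [256.75 181.5 ] 24.501375198364258 cone [[324.5        278.5         13.60000038]]
(array([0.5788, 0.3091]), np.float64(-32.29), array([0.0028, 0.0028]))
[array([323.5, 277.3]), array([384.8, 182.9]), array([268.7, 179.4])]
[array([324.1, 277.3]), array([384.4, 182.3]), array([268.3, 180. ])]
w3 flat [227.42553234 193.        ] 31.968006134033203 cone [[325.5        329.5         18.10000038]]
[array([324.3, 328.1]), array([410.7, 192.4]), array([240.6, 191.3])]
[array([325.2, 328.1]), array([410.3, 191.4]), array([240.1, 192.2])]
```

View pics/seats.png

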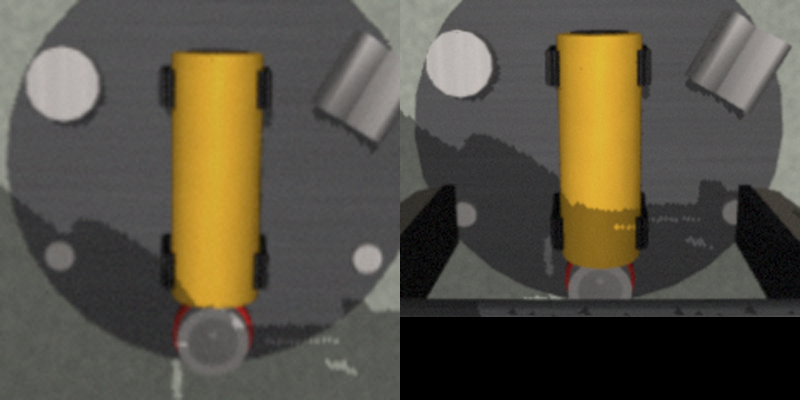

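The crop puts the flat pad at (268.3,181.5), the cone at (324.9,277.5) and the groove block where predicted. That gives a base pose of (0.5857, 0.3153) with yaw about -37.0°. Now I'll lift the stage.

```bash
python3 -m pendant '[[0,0,0,0,0,0],[0,0,0,0,0,0],[0,0,0,0,0,0],[0,0,-0.002,0,0,0],[0,0,-0.004,0,0,0],[0,0,-0.006,0,0,0],[0,0,-0.008,0,0,0],[0,0,-0.01,0,0,0]]' -1 50
python3 -m pendant '[[0,0,-0.016,0,0,0],[0,0,-0.018,0,0,0],[0,0,-0.018,0,0,0],[0,0,-0.018,0,0,0],[0,0,-0.018,0,0,0],[0,0,-0.018,0,0,0],[0,0,-0.014,0,0,0],[0,0,-0.01,0,0,0]]'
python3 -m pendant '[[0,0,0,0,0,4.65],[0,0,0,0,0,4.65],[0,0,0,0,0,4.65],[0,0,0,0,0,4.65],[0,0,0,0,0,4.65],[0,0,0,0,0,4.65],[0,0,0,0,0,4.65],[0,0,0,0,0,4.65]]'
python3 -m pendant '[[0,0,0,0,0,4.65],[0,0,0,0,0,4.65],[0,0,0,0,0,4.65],[0,0,0,0,0,4.65],[0,0,0,0,0,4.65],[0,0,0,0,0,4.65],[0,0,0,0,0,4.65],[0,0,0,0,0,4.65]]'
python3 - <<'E'
from h import *
go(.5857,.3153,.2,53)
E
```

```text
t: 22.1
tcp_pos: [0.4993, -0.2888, 0.0712]
ee_rot: [0.443, 0.897, 0.0, -0.001]
force: [0.5, -0.7, -8.3]
opening: 0.0436
finger_force: 50.0
t: 22.9
tcp_pos: [0.5, -0.2894, 0.2027]
ee_rot: [0.443, 0.897, -0.0, 0.001]
force: [-0.0, -0.2, -8.1]
opening: 0.0434
finger_force: 50.0
t: 23.7
tcp_pos: [0.4994, -0.2888, 0.2006]
ee_rot: [0.707, 0.707, -0.0, -0.001]
force: [-0.0, -0.4, -8.3]
opening: 0.0439
finger_force: 50.0
t: 24.5
tcp_pos: [0.4994, -0.2888, 0.2006]
ee_rot: [0.896, 0.445, -0.0, -0.001]
force: [0.4, -0.1, -8.1]
opening: 0.0435
finger_force: 50.0
t 24.5 tcp [ 0.4994 -0.2888  0.2006] yaw 52.83 tool shift mm [ 533.6 -296.2    1. ] turn [-0.06 -0.   -0.17] F [ 0.4 -0.1 -8.1] open 0.0435 ff 50.0
 after-turn axes shift mm [ 534.4 -294.6    0.6]
```

```bash
python3 -m pendant '[[0.012,-0.0066,0,0,0,-0.2],[0.022,-0.0122,0,0,0,0],[0.03,-0.0166,0,0,0,0],[0.036,-0.02,0,0,0,0],[0.036,-0.02,0,0,0,0],[0.036,-0.02,0,0,0,0],[0.036,-0.02,0,0,0,0],[0.036,-0.02,0,0,0,0]]'
python3 -m pendant '[[0.036,-0.02,0,0,0,0],[0.036,-0.02,0,0,0,0],[0.036,-0.02,0,0,0,0],[0.036,-0.02,0,0,0,0],[0.036,-0.02,0,0,0,0],[0.036,-0.02,0,0,0,0],[0.03,-0.0166,0,0,0,0],[0.022,-0.0122,0,0,0,0]]'
python3 -m pendant '[[0.014,-0.008,0,0,0,0],[0.006,-0.003,0,0,0,0],[0,0,0,0,0,0],[0,0,0,0,0,0],[0,0,0,0,0,0],[0,0,0,0,0,0],[0,0,0,0,0,0],[0,0,0,0,0,0]]'
python3 - <<'E'
from h import *
go(.5857,.3153,.1,53)
E
```

```text
t: 25.3
tcp_pos: [0.5368, -0.0099, 0.2009]
ee_rot: [0.894, 0.449, -0.0, -0.0]
force: [0.5, -0.6, -8.1]
opening: 0.0436
finger_force: 50.0
t: 26.1
tcp_pos: [0.5773, 0.2944, 0.2005]
ee_rot: [0.893, 0.45, -0.0, -0.001]
force: [0.1, 0.1, -8.7]
opening: 0.0437
finger_force: 50.0
t: 26.9
tcp_pos: [0.5819, 0.3134, 0.201]
ee_rot: [0.894, 0.448, 0.0, 0.0]
force: [-0.4, 0.4, -8.2]
opening: 0.0436
finger_force: 50.0
t 26.9 tcp [0.5819 0.3134 0.201 ] yaw 53.2 tool shift mm [  3.8   1.9 101. ] turn [0.  0.  0.2] F [-0.4  0.4 -8.2] open 0.0436 ff 50.0
 after-turn axes shift mm [  3.8   1.9 101. ]
```

```bash
python3 -m pendant '[[0.0038,0.0019,0.01,0,0,0.2],[0,0,0.015,0,0,0],[0,0,0.016,0,0,0],[0,0,0.016,0,0,0],[0,0,0.016,0,0,0],[0,0,0.014,0,0,0],[0,0,0.009,0,0,0],[0,0,0.005,0,0,0]]'
python3 -m pendant '[[0,0,0,0,0,0],[0,0,0,0,0,0],[0,0,0,0,0,0],[0,0,0,0,0,0],[0,0,0,0,0,0],[0,0,0,0,0,0],[0,0,0,0,0,0],[0,0,0,0,0,0]]'
python3 - <<'E'
from h import *
from m import blob
t=capture('top');s=capture('side');save('top2',t);save('side2',s);go(.5857,.3153,.0689,53)
o=manip.observe();z=o['tcp_pos'][2]-.0409+.038
for n,im in(('top',t),('side',s)):
    h=cv2.cvtColor(im,cv2.COLOR_RGB2HSV);H,S,V=[h[...,i].astype(int) for i in range(3)];ci=camera_info(n)
    for A,c,mk in blob(((H<6)|(H>174))&(S>140)&(V>50),15):
        p=onplane(ci,c,z); print(n,A,c.round(1),p.round(4))
x=o['tcp_pos'][:2]+.08*np.array([np.cos(np.radians(-37)),np.sin(np.radians(-37))]);print('exp red',x)
a=t[120:300,90:330];b=s[100:280,260:500]
save('check',np.vstack([cv2.resize(a,(400,300)),cv2.resize(b,(400,300))]))
E
```

```text
t: 27.7
tcp_pos: [0.585, 0.3155, 0.0985]
ee_rot: [0.895, 0.446, -0.001, -0.0]
force: [-0.1, -0.2, -8.2]
opening: 0.0438
finger_force: 50.0
t: 28.5
tcp_pos: [0.5855, 0.3157, 0.0999]
ee_rot: [0.895, 0.446, -0.0, 0.0]
force: [0.0, 0.0, -9.7]
opening: 0.0436
finger_force: 50.0
t 28.6 tcp [0.5856 0.3157 0.0999] yaw 53.02 tool shift mm [-0.2  0.3 31. ] turn [-0.    0.    0.02] F [-0.3  0.1 -8.9] open 0.0434 ff 50.0
 after-turn axes shift mm [-0.2  0.3 31. ]
top 69 [187.7 166.3] [0.6476 0.2666 0.097 ]
top 86 [206.4 312.4] [0.3346 0.2183 0.097 ]
top 79 [428.5 325.5] [ 0.306  -0.2465  0.097 ]
side 33 [360.1 152.4] [0.6503 0.2676 0.097 ]
side 63 [359.2 184. ] [0.605  0.1302 0.097 ]
side 43 [230.8 199. ] [0.3358 0.1403 0.097 ]
side 195 [233.7 389.3] [ 0.3065 -0.2995  0.097 ]
exp red [0.64945552 0.26751628]
```

View pics/check.png

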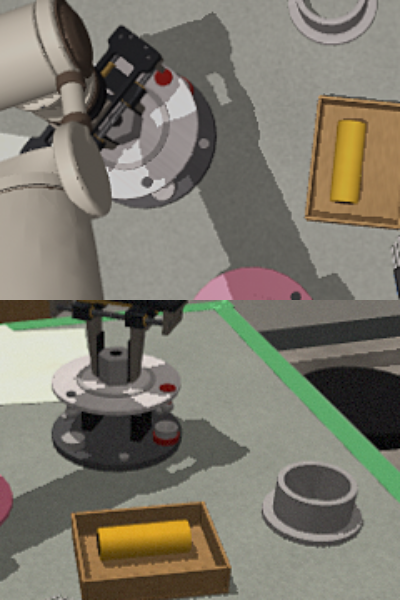

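The side view shows the stage level above the base, with the red foot over the red cone. In the top camera the red spot is within about 2.7 mm of the measured cone, inside the 4 mm capture. I'll lower it slowly.

```bash
python3 -m pendant '[[0,0,0.004,0,0,0],[0,0,0.005,0,0,0],[0,0,0.005,0,0,0],[0,0,0.005,0,0,0],[0,0,0.004,0,0,0],[0,0,0.003,0,0,0],[0,0,0,0,0,0],[0,0,0,0,0,0]]'
python3 -m pendant '[[0,0,0.001,0,0,0],[0,0,0.0005,0,0,0],[0,0,0.0005,0,0,0],[0,0,0.0005,0,0,0],[0,0,0,0,0,0],[0,0,0,0,0,0],[0,0,0,0,0,0],[0,0,0,0,0,0]]'
python3 -c "
from h import *
go(.5857,.3153,.0689,53);print(manip.observe()['moment'])"
```

```text
t: 29.4
tcp_pos: [0.5857, 0.3157, 0.074]
ee_rot: [0.895, 0.446, 0.0, 0.0]
force: [0.7, -1.1, -8.8]
opening: 0.0437
finger_force: 50.0
t: 30.2
tcp_pos: [0.5856, 0.3157, 0.0714]
ee_rot: [0.895, 0.446, 0.0, 0.0]
force: [-0.1, -0.2, -8.1]
opening: 0.0434
finger_force: 50.0
t 30.2 tcp [0.5856 0.3157 0.0714] yaw 53.02 tool shift mm [-0.3  0.3  2.5] turn [ 0.   -0.    0.02] F [-0.1 -0.2 -8.1] open 0.0434 ff 50.0
 after-turn axes shift mm [-0.3  0.3  2.5]
[-0.02555436 -0.04422197 -0.02381213]
```

```bash
python3 -m pendant '[[0,0,0.0005,0,0,0],[0,0,0.0005,0,0,0],[0,0,0.0003,0,0,0],[0,0,0,0,0,0],[0,0,0,0,0,0],[0,0,0,0,0,0],[0,0,0,0,0,0],[0,0,0,0,0,0]]'
python3 -m pendant '[[0,0,0.0003,0,0,0],[0,0,0.0003,0,0,0],[0,0,0,0,0,0],[0,0,0,0,0,0],[0,0,0,0,0,0],[0,0,0,0,0,0],[0,0,0,0,0,0],[0,0,0,0,0,0]]'
```

```text
t: 31.0
tcp_pos: [0.5857, 0.3156, 0.0702]
ee_rot: [0.895, 0.446, 0.0, 0.0]
force: [0.4, -1.7, -8.0]
opening: 0.0436
finger_force: 50.0
t: 31.8
tcp_pos: [0.5858, 0.3156, 0.0698]
ee_rot: [0.895, 0.446, 0.0, 0.0]
force: [0.6, -2.6, -3.3]
opening: 0.0439
finger_force: 50.0
```

```bash
python3 -m pendant '[[-0.0003,0.0003,0,0,0,0],[-0.0003,0.0003,0,0,0,0],[0,0,0.0003,0,0,0],[0,0,0.0003,0,0,0],[0,0,0,0,0,0],[0,0,0,0,0,0],[0,0,0,0,0,0],[0,0,0,0,0,0]]'
python3 -c "
from h import *
go(.5857,.3153,.0689,53);print(manip.observe()['moment'])"
```

```text
t: 32.6
tcp_pos: [0.5859, 0.3149, 0.0692]
ee_rot: [0.895, 0.446, 0.0, 0.0]
force: [-0.2, -2.0, -0.6]
opening: 0.0434
finger_force: 50.0
t 32.6 tcp [0.5859 0.3149 0.0692] yaw 53.02 tool shift mm [ 0.2 -0.4  0.3] turn [ 0.01 -0.02  0.02] F [-0.2 -2.  -0.6] open 0.0434 ff 50.0
 after-turn axes shift mm [ 0.2 -0.4  0.3]
[-0.69236342 -0.17201527 -0.25428076]
```

```bash
python3 -m pendant '[[-0.0003,0.0002,0,0,0,0],[0,0,0,0,0,0],[0,0,0,0,0,0],[0,0,0,0,0,0],[0,0,0,0,0,0],[0,0,0,0,0,0],[0,0,0,0,0,0],[0,0,0,0,0,0]]' -1 5
python3 -m pendant '[[0,0,0,0,0,0],[0,0,0,0,0,0],[0,0,0,0,0,0],[0,0,0,0,0,0],[0,0,0,0,0,0],[0,0,0,0,0,0],[0,0,0,0,0,0],[0,0,0,0,0,0]]' 0.6 5
python3 -m pendant '[[0,0,-0.005,0,0,0],[0,0,-0.015,0,0,0],[0,0,-0.02,0,0,0],[0,0,-0.03,0,0,0],[0,0,-0.03,0,0,0],[0,0,-0.03,0,0,0],[0,0,-0.03,0,0,0],[0,0,-0.02,0,0,0]]' 1
python3 - <<'E'
from h import *
from m import blob
ci=camera_info('wrist');im=capture('wrist');save('w7',im);h=cv2.cvtColor(im,cv2.COLOR_RGB2HSV);H,S,V=[h[...,i].astype(int) for i in range(3)]
s=capture('side');save('side3',s)
go(.5857,.3153,.0689,53)
for A,c,mk in blob(((H<6)|(H>174))&(S>140)&(V>50),60): print(A,c,onplane(ci,c,.066).round(4))
a=im[60:420,60:540];b=cv2.resize(s[120:240,260:420],(480,360),interpolation=cv2.INTER_CUBIC)
save('fin',np.hstack([cv2.resize(a,(400,300)),cv2.resize(b,(400,300))]))
E
```

```text
t: 33.4
tcp_pos: [0.5859, 0.3147, 0.0691]
ee_rot: [0.895, 0.446, 0.0, -0.0]
force: [0.1, 1.1, -0.1]
opening: 0.0439
finger_force: 5.0
t: 34.2
tcp_pos: [0.5856, 0.3145, 0.0689]
ee_rot: [0.895, 0.446, -0.0, -0.0]
force: [0.7, 0.8, 0.0]
opening: 0.0736
finger_force: 0.0
t: 35.0
tcp_pos: [0.5866, 0.3148, 0.2536]
ee_rot: [0.895, 0.446, 0.003, 0.0]
force: [0.5, 1.0, 1.0]
opening: 0.0916
finger_force: 0.0
t 35.1 tcp [0.5877 0.3152 0.2548] yaw 53.03 tool shift mm [ -2.6  -2.7 185.8] turn [ 0.3  -0.43  0.03] F [0.4 0.3 0.3] open 0.0922 ff 0.0
 after-turn axes shift mm [ -1.2  -1.7 185.9]
332 [394.76807229 222.11445783] [0.6498 0.2659 0.066 ]
219 [208.23287671 377.68493151] [0.353  0.2419 0.066 ]
```

View pics/fin.png

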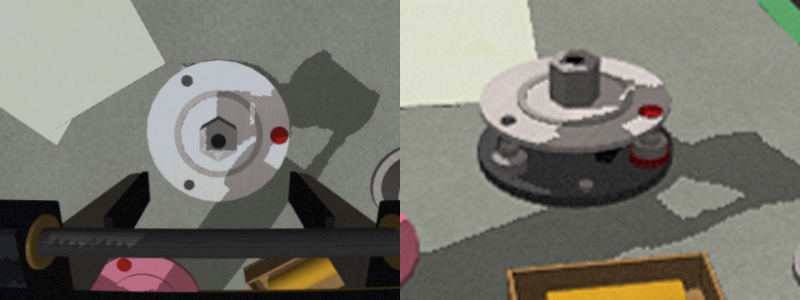

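The stage looks seated and level: the red foot is in the ringed cone and the flat-pad foot is on its pad. I'll check height and position numerically with the arm settled.

```bash
python3 -m pendant '[[0,0,-0.01,0,0,0],[0,0,0,0,0,0],[0,0,0,0,0,0],[0,0,0,0,0,0],[0,0,0,0,0,0],[0,0,0,0,0,0],[0,0,0,0,0,0],[0,0,0,0,0,0]]'
python3 - <<'E'
from h import *
from m import blob
from scipy.optimize import least_squares
ci=camera_info('wrist');im=capture('wrist');h=cv2.cvtColor(im,cv2.COLOR_RGB2HSV);H,S,V=[h[...,i].astype(int) for i in range(3)]
r=[c for A,c,_ in blob(((H<6)|(H>174))&(S>140)&(V>50),200) if c[1]<300][0]
px=[r];g=cv2.cvtColor(im,cv2.COLOR_RGB2GRAY)
for q in((284,156),(287,281)):
    x,y=q;s=g[y-11:y+12,x-11:x+12];t=(float(s.min())+np.median(s))/2
    b=max(blob(s<t,10),key=lambda k:k[0] if np.hypot(*(k[1]-11))<8 else 0);px.append(b[1]+[x-11,y-11])
print(np.round(px,1))
for z in(.064,.066,.068,.07):print(z,fit(L3,[onplane(ci,p,z)[:2] for p in px]))
# per-foot heights: pose with free z, tilt
def res(v):
    R=Ro.from_euler('zyx',v[3:]).as_matrix();return np.ravel([proj(ci,R@[*l,0]+v[:3])-p for l,p in zip(L3,px)])
s=least_squares(res,[.5857,.315,.066,-.645,0,0]);print(s.x[:3].round(4),np.degrees(s.x[3:]).round(2),s.cost)
E
```

```text
t: 35.9
tcp_pos: [0.5857, 0.3145, 0.2588]
ee_rot: [0.895, 0.446, -0.0, -0.0]
force: [-0.5, -0.4, 0.2]
opening: 0.0916
finger_force: 0.0
[[394.7 219.6]
 [285.6 154.9]
 [288.  278.1]]
0.064 (array([0.5858, 0.3143]), np.float64(-37.24), array([0.0004, 0.0005, 0.0005]))
0.066 (array([0.586 , 0.3146]), np.float64(-37.24), array([0.0001, 0.0001, 0.0001]))
0.068 (array([0.5862, 0.3149]), np.float64(-37.24), array([0.0005, 0.0004, 0.0004]))
0.07 (array([0.5865, 0.3152]), np.float64(-37.24), array([0.0009, 0.0009, 0.0008]))
[0.5862 0.3145 0.0665] [-37.34   0.42   1.15] 3.473512337869159e-25
```

```bash
python3 -c "
from bench import manip
print(manip.finish_job())"
```

```text
the job is handed in; nothing more can be done
None
```

The yellow bar is lying in the cardboard tray and the aluminium stage top is released on the base, red foot in the red-ringed cone; the last wrist picture fits its disc at the 66 mm home height. I handed the job in at about 36 s; no verdict was returned.

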